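# Tip a slide case out of the packed rack

### The job

Five grey slide cases stand tightly packed in the white rack: take the one with a straight bar across its top (the others have round knobs). With its foot staying in the rack, tip its top forward out of the row, towards the robot, until it leans on the steel rail along the rack's front; then draw it out and stand it upright on the floor of the steel tray, clear of the beaker. Leave the other cases standing in the rack and the beaker in its place.

Things in the scene. Friction and masses are not known exactly. Their poses are not given: they have to be found in the camera images.
- rack: White fixed rack; origin at table level, x away from its open front (front = -x, roughly towards the robot), y along the row, z up. Floor top at z = 6 mm, inside width 173 mm, side walls 110 mm and back wall 100 mm high. Case fronts at x = -2.5 mm, about 2 mm between cases. A front lip, 8 mm high above the floor, rear face at x = -6 mm, stops the feet sliding forward.
- rail (a point): Middle of the fixed steel rail (10 mm diameter) along y in front of the row, 42 mm ahead of the rack's origin and 58 mm above the table. A case tipped forward by about 0.65 rad rests on it by itself and stays there when let go; one let go below about 0.5 rad falls back upright. Tipped means over 0.45 rad.
- case_bar_mid (a point): The case to take: rigid grey plastic, 80 mm deep (x), 32 mm thick (y), 160 mm high (z), 0.2 to 0.4 kg, in one of the three inner places of the row. The point is the centre of its box body; x points to its back (away from the rack's open front), z up along its height. Grasp it across its 32 mm thickness.
- bar (a point): Centre of the straight black bar on the flat top of the case to take, 10 mm ahead of the case's centre (x = -10) and 87 mm above it. The bar is 28 mm long (y, across the thickness), 8 mm thick (x), 14 mm high; 46 mm of flat top lies behind it, so it can be hooked from behind with shut fingers. Same axes as the case.
- bar_foot (a point): Middle of the lower front edge of the case to take (x = -40, y = 0, z = -80 mm from its centre), about which it tips.
- case_a_mid (a point): one of the four other cases, same body as the case with the bar (80 x 32 x 160 mm, 0.3 kg) but with a round black knob (16 mm across, 10 mm high) on its top instead of a bar; the point is the centre of its box body; same axes
- case_b_mid (a point): one of the four other cases, same body as the case with the bar (80 x 32 x 160 mm, 0.3 kg) but with a round black knob (16 mm across, 10 mm high) on its top instead of a bar; the point is the centre of its box body; same axes
- case_c_mid (a point): one of the four other cases, same body as the case with the bar (80 x 32 x 160 mm, 0.3 kg) but with a round black knob (16 mm across, 10 mm high) on its top instead of a bar; the point is the centre of its box body; same axes
- case_d_mid (a point): one of the four other cases, same body as the case with the bar (80 x 32 x 160 mm, 0.3 kg) but with a round black knob (16 mm across, 10 mm high) on its top instead of a bar; the point is the centre of its box body; same axes
- tray: Fixed open steel tray, 170 mm (x) x 260 mm (y), origin under its centre at table level, floor top at z = 3 mm, walls 3 mm thick and 18 mm high (a flat flange 10 mm wide outside at table level); the beaker stands in its +y half, the -y half is free.
- beaker_mid (a point): Glass beaker, 66 mm across at the rim, 90 mm high, standing in the tray; the point is its centre half-way up, z up.
Not all that is in view belongs to the job. What is shaped like the part that bears case_bar_mid but pink is not meant.

How it is judged:
On the way:
1. The case with the bar is tipped forward by more than 0.45 rad with its foot still in the rack (angle between case_bar_mid's own z axis and vertical above 0.45 rad and x of case_bar_mid in the frame of rack below 0.02 m and z of bar_foot in the frame of rack below 0.025 m and x of bar_foot in the frame of rack between -0.012 and 0.04 m), for 0.2 s.
At the end, for the whole second after the job is handed in: The bar case stands still and upright (0.08 rad) on the tray floor, its centre 79 to 87 mm above the table; the other cases stand in the rack (tilt under 0.3 rad, moved under 40 mm); the beaker stands (0.2 rad), moved under 30 mm (angle between case_bar_mid's own z axis and vertical below 0.08 rad and x of case_bar_mid in the frame of tray between -0.07 and 0.07 m and y of case_bar_mid in the frame of tray between -0.115 and 0.115 m and z of case_bar_mid in the frame of tray between 0.079 and 0.087 m and linear speed of case_bar below 0.02 m/s and angle between each of case_a_mid, case_b_mid, case_c_mid, case_d_mid's own z axis and vertical below 0.3 rad and distance of each of case_a_mid, case_b_mid, case_c_mid, case_d_mid from where it was at the start of the episode below 0.04 m and distance of beaker_mid from where it was at the start of the episode below 0.03 m and angle between beaker_mid's own z axis and vertical below 0.2 rad); the robot touches nothing.
It fails at once if another case is tipped by more than 0.3 rad or shifted by more than 40 mm (angle between any of case_a_mid, case_b_mid, case_c_mid, case_d_mid's own z axis and vertical above 0.3 rad or distance of any of case_a_mid, case_b_mid, case_c_mid, case_d_mid from where it was at the start of the episode above 0.04 m).
It fails at once if the beaker is knocked over or shifted by more than 30 mm (angle between beaker_mid's own z axis and vertical above 0.5 rad or distance of beaker_mid from where it was at the start of the episode above 0.03 m).
It also fails if it takes over 61 s, if anything falls off the work surface, if the arm or the gripper's body presses on something with over 40 N, if the wrist force passes 120 N, or if a joint passes its speed limit or range.

### The arm

A 7-joint arm with a two-finger parallel gripper is mounted at the origin on the work surface. World frame = base frame: x ahead of the robot, y to its left, z up, the work surface at z = 0. Lengths are in m, angles in rad, forces in N, time in s.
With the tool pointing down it reaches from about 0.4 to 0.85 m from the base axis. Payload 10.4 kg.
Tool frame: the origin (TCP) lies midway between the tips of the shut fingers; the grasp point (between the pads) lies 19 mm behind it; z points along the fingers, x is the direction in which the jaws open and shut, and the axes are right-handed (so a half turn about z gives the same grasp; the last joint's range is limited). The gripper opens to 85 mm and grips with 20 to 120 N. Pads are 22 mm wide; open, the fingers measure 114 mm over their backs; the gripper's body (76 mm by 85 mm) begins 54 mm behind the grasp point. The pads swing forward as they close: fully open they stand 13 mm farther back than shut.
Start: joints at [1.082, 0.332, -0.065, 1.46, 0.022, 1.35, -0.088], TCP at [0.281, -0.558, 0.231] pointing down, gripper open.
Joint ranges: [-2.6, 2.6], [-0.5, 2.12], [-1.47, 1.34], [0.16, 2.42], [-1.27, 4.41], [0.06, 2.06], [-2.6, 2.6]. Speed limits (rad/s): [2.22, 2.22, 2.79, 2.79, 3.14, 3.14, 3.14].

### API

Orientations are given as a unit quaternion [x, y, z, w].
In Python, from workcell import manip, cams gives the robot as it stands.
- The arm moves only by the tool move_arm, never from a script. Its argument "moves" is a list of rows, each a list of 7 numbers: the turn, a rotation vector about the tool's x, y, z in degrees, then the shift along the tool's x, y, z in m, then the finger opening in m, from 0 to 0.0854. A call has 1 to 10 rows; each row is the pose to reach, as a shift and turn from the pose commanded when the call began, along the tool's axes at that moment; what a row does not reach only later rows make up. A row lasts 1/10 s, in which the tool goes at most 50 mm and 8.59 degrees, less where a joint would pass 70% of its speed; a pose out of reach is approached as far as the arm can. A call with a gripper value outside its range is refused whole. The fingers move at their own pace and stop on an object; "grip_force" is the grip in N (left out, the last holds). Time passes only in rows, so rows that repeat a pose let the fingers close. It gives the time, the measured TCP pose, the force and the opening at its end, in the units of the state.
- manip.get_obs(): the state, without advancing time (a new reading comes with each control period).
- cams.camera(name): name is "scene" or "top" or "wrist"; returns the picture (400x640x3 uint8, red, green, blue); there is no depth.
- cams.camera_params(name): a dict with "fx", "fy", "cx", "cy" (pixels), "dist_coeffs" ([k1, k2, p1, p2, k3] as OpenCV has them; the pictures are not rectified), "xyz" and "rotation" of the camera in the world. Camera axes: x right, y up, looking along -z (the intrinsics and any distortion apply to the point x, -y, -z); pixel columns grow to the right and rows downward; lengths in m; the calibration is good to about 2 mm. A picture is of the moment at which its call begins: read the wrist's pose just before it. camera_params takes no time and is no camera call; for the wrist camera it gives the pose at the moment of the call.
- manip.hand_in(): hands the job in, once; it reports no verdict.
The state is a dict: "clock": time; "joint_pos": joint angles; "joint_velocities": joint speeds; "tau": joint torques, N m; "position": TCP position; "ee_rot": TCP orientation; "ft_force": force on the tool from outside, world axes, zero at the start; "torque": the same for the moment, N m; "grip_width": opening from 0.0 (shut) to 1.0 (fully open).
Only numpy, scipy, OpenCV 4.12 (cv2) and the standard library are available. Lean on these libraries where they do the work, as an engineer would, in place of code of your own. Each camera call takes 0.05 s, during which the arm holds its last target. There are 200 camera calls.

## Working session

There is one attempt and no reset: what is moved stays moved. The work goes in short steps, Python scripts to look and compute and a tool call to move; the robot and the scene stay as the last step left them, time stands still between calls to the robot, and variables do not carry over. Pictures are saved under pics/ and viewed, about 8 in all and at most 12, crops included, and the job is handed in when it is done.

Besides the shell and the picture viewer there is one more tool, called after "Request:" as name(argument=value, ...) on one line, values as JSON. move_arm: Moves the arm, as the interface text tells. Its arguments: {"type":"object","properties":{"moves":{"type":"array","items":{"type":"array","items":{"type":"number"}}},"grip_force":{"type":"number"}},"required":["moves"]}

```bash
mkdir -p pics; python3 - <<'E'
from workcell import manip, cams
import cv2, numpy as np
for n in("scene","top"):
    p=cams.camera_params(n); print(n,p)
    cv2.imwrite(f"pics/{n}0.png",cams.camera(n)[:,:,::-1])
print(manip.get_obs())
E
```

```text
scene {'fx': 371.96835853507605, 'fy': 371.96835853507605, 'cx': 313.3141078922038, 'cy': 204.06532425230995, 'dist_coeffs': array([-0.05279638,  0.        ,  0.        ,  0.        ,  0.        ]), 'xyz': array([0.98878551, 0.13577129, 0.77585792]), 'rotation': array([0.17016116, 0.23432855, 0.78126632, 0.55295411])}
top {'fx': 506.2406030721785, 'fy': 506.2406030721785, 'cx': 323.0815283267399, 'cy': 191.71432168511433, 'dist_coeffs': array([-0.14497421,  0.        ,  0.        ,  0.        ,  0.        ]), 'xyz': array([ 0.37838509, -0.00328164,  1.13284916]), 'rotation': array([-0.05988774,  0.07038981,  0.70425963, -0.70390135])}
{'clock': 0.1, 'joint_pos': array([ 1.08236372,  0.33281027, -0.06469208,  1.46085325,  0.02159832,
        1.34989815, -0.08852504]), 'joint_velocities': array([ 1.36533965e-03, -1.94621723e-03,  1.82701561e-03, -1.65231841e-03,
        9.38102604e-04, -2.70318693e-05,  8.68884115e-04]), 'tau': array([ 1.21929843e-03, -6.26744556e+01,  4.90115513e-02, -3.92433393e+01,
        1.61982793e-02,  6.92737973e-03, -9.41688404e-05]), 'position': array([ 0.28057293, -0.55810984,  0.23059642]), 'ee_rot': array([ 8.51220875e-01, -5.24807218e-01, -5.56860597e-04, -3.09049640e-04]), 'ft_force': array([-1.29327307,  0.99073121, -0.20084698]), 'torque': array([ 0.00363483, -0.00941681, -0.06721693]), 'grip_width': 0.9992834654915863}
```

View pics/scene0.png

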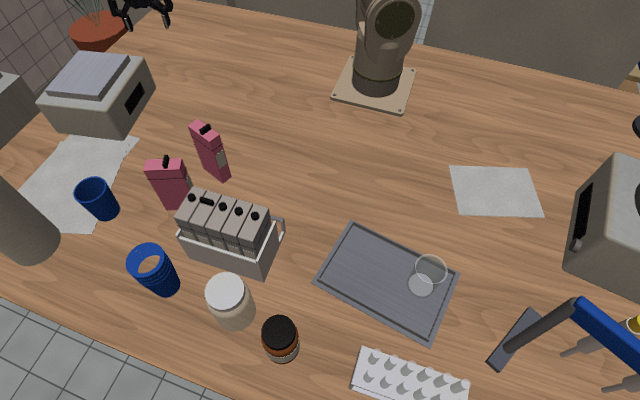

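View pics/top0.png

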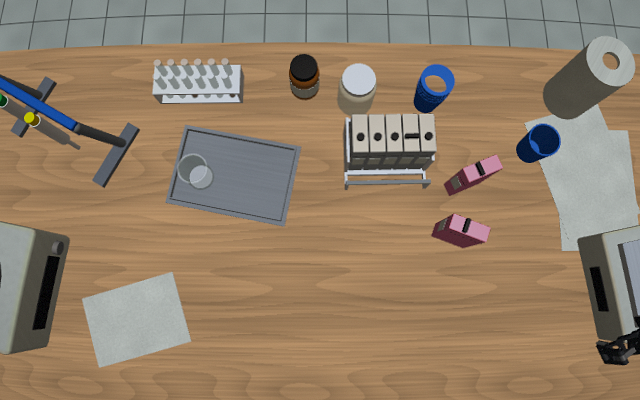

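The scene view shows the rack with five cases, whose tops lie at about (190–255, 197–215). The bar is on the second from the left, at (207,202), and knobs are at (191,197), (222,207), (239,211) and (255,216). In the top view the bar is at (412,135), with knobs at (361,136), (378,136), (394,136) and (429,136). The pink bar cases at (472,174) and (461,230) are not meant. I'll confirm this in one enlarged crop.

```bash
python3 - <<'E'
import cv2, numpy as np
a=cv2.imread("pics/top0.png")[105:195,335:445]; b=cv2.imread("pics/scene0.png")[180:285,170:290]
t=cv2.imread("pics/top0.png")[120:230,160:310]
a=cv2.resize(a,None,fx=4,fy=4,interpolation=2)   # 440x360 
b=cv2.resize(b,(360*120//105,360),interpolation=2)
o=np.hstack([a,b[:,:360]]); 
t=cv2.resize(t,None,fx=2,fy=2,interpolation=2); o=np.vstack([o,np.zeros((220,o.shape[1],3),np.uint8)]); o[360:580,:300]=t
cv2.imwrite("pics/crop1.png",o)
E
```

```text
(no output)
```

View pics/crop1.png

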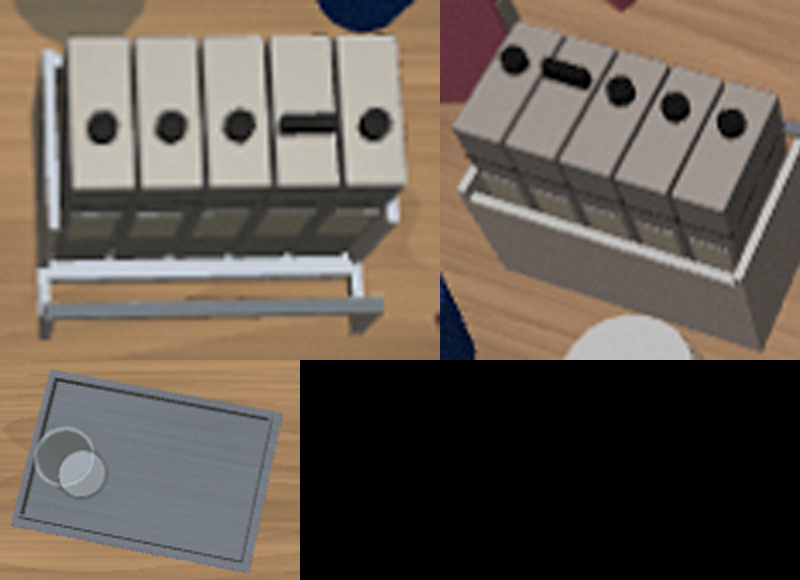

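The crop confirms it: only the second case from the right has a straight bar, at top px (412,136) and scene px (207,201). All four others have round knobs. Next I'll turn these pixels into positions.

```bash
cat > h.py <<'E'
import numpy as np, cv2
from scipy.spatial.transform import Rotation as R
from workcell import manip, cams
def ray(p,uv):
    K=np.array([[p['fx'],0,p['cx']],[0,p['fy'],p['cy']],[0,0,1]])
    n=cv2.undistortPoints(np.array([[uv]],float),K,p['dist_coeffs'])[0,0]
    return np.array(p['xyz']),R.from_quat(p['rotation']).apply([n[0],-n[1],-1])
def atz(p,uv,z):
    o,d=ray(p,uv); return o+d*(z-o[2])/d[2]
def proj(p,P):
    c=R.from_quat(p['rotation']).inv().apply(np.atleast_2d(P)-p['xyz'])
    K=np.array([[p['fx'],0,p['cx']],[0,p['fy'],p['cy']],[0,0,1]])
    return cv2.projectPoints(c*[1,-1,-1],np.zeros(3),np.zeros(3),K,p['dist_coeffs'])[0][:,0]
E
python3 - <<'E'
from h import *
np.set_printoptions(precision=4,suppress=True)
p=cams.camera_params("top"); s=cams.camera_params("scene")
c=lambda x,y:(x/4+335-.4,y/4+105-.4)
sc=lambda x,y:((x-440)/3.4286+170-.4,y/3.4286+180-.4)
for n,q,z in [("BL",(67,37),.166),("BR",(393,37),.166),("FL",(72,189),.166),("FR",(405,188),.166),("bar",(308,124),.178),("k1",(102,127),.176),("k2",(171,127),.176),("k3",(239,126),.176),("k5",(374,125),.176),("railL",(45,311),.062),("railR",(380,303),.062)]:
    print(n,atz(p,c(*q),z))
for n,q,z in [("sbar",(567,72),.178),("sk_-y",(514,59),.176),("sk3",(620,91),.176),("sk2",(675,107),.176),("sk1",(731,122),.176)]:
    print(n,atz(s,sc(*q),z))
t=[atz(p,u,.0) for u in [(185,126),(301.5,146),(284,225.5),(166.5,201.5)]]
print(np.array(t),np.mean(t,0),[np.linalg.norm(t[i]-t[i-1]) for i in range(4)])
e=t[0]-t[1]+t[3]-t[2];print("tray y dir deg",np.degrees(np.arctan2(e[1],e[0])))
print("beaker rim?",atz(p,(192,169),.09),"base",atz(p,(200.5,177),.003))
E
```

```text
BL [ 0.7181 -0.075   0.166 ]
BR [ 0.7198 -0.2409  0.166 ]
FL [ 0.639  -0.0764  0.166 ]
FR [ 0.6405 -0.2431  0.166 ]
bar [ 0.6696 -0.193   0.178 ]
k1 [ 0.668  -0.0909  0.176 ]
k2 [ 0.6682 -0.125   0.176 ]
k3 [ 0.6689 -0.1588  0.176 ]
k5 [ 0.67   -0.2265  0.176 ]
railL [ 0.5989 -0.0687  0.062 ]
railR [ 0.6037 -0.252   0.062 ]
sbar [ 0.6735 -0.1905  0.178 ]
sk_-y [ 0.6747 -0.2248  0.176 ]
sk3 [ 0.674 -0.157  0.176]
sk2 [ 0.6732 -0.1231  0.176 ]
sk1 [ 0.6718 -0.0895  0.176 ]
[[0.747  0.3047 0.    ]
 [0.6975 0.0294 0.    ]
 [0.5124 0.0677 0.    ]
 [0.5667 0.3384 0.    ]] [0.6309 0.185  0.    ] [np.float64(0.18345269937714434), np.float64(0.27967264134408426), np.float64(0.1890307119293761), np.float64(0.2760688178279491)]
tray y dir deg 79.23908726061765
beaker rim? [0.6219 0.2597 0.09  ] base [0.6234 0.2609 0.003 ]
```

Both cameras agree within about 4 mm, and the row pitch comes out at 34 mm as specified. The heights fit too: bar ≈ (0.6715, −0.192), rack yaw ≈ +1°, and the rail at x ≈ 0.602 is where it should be. The tray centre is (0.631, 0.185) with yaw −10.8°.

```bash
cat >> h.py <<'E'
def tool(yaw,tilt=0):
    # tool x at 'yaw' deg about world z, z down; tilt (rad) with the case: top towards robot, about rack y
    x=np.array([np.cos(np.radians(yaw)),np.sin(np.radians(yaw)),0]); z=np.array([0,0,-1.])
    B=R.from_matrix(np.stack([x,np.cross(z,x),z],1))
    return R.from_rotvec(x*tilt)*B if yaw<0 else R.from_rotvec(-x*tilt)*B
def rows(targets,start=None):
    o=manip.get_obs(); P,Q=(np.array(o['position']),R.from_quat(o['ee_rot'])) if start is None else start
    print("at",P.round(4),"rv",Q.as_matrix()[:,0].round(3),Q.as_matrix()[:,2].round(3),"t",o['clock'],"f",np.round(o['ft_force'],1),"w",round(o['grip_width'],3),"j",np.round(o['joint_pos'],2))
    for p,q in targets:
        print([round(float(v),1) for v in np.degrees((Q.inv()*q).as_rotvec())]+[round(float(v),4) for v in Q.inv().apply(np.array(p)-P)])
E
python3 - <<'E'
from h import *
rows([((.29,-.54,.32),tool(-89)),((.5,-.35,.32),tool(-89)),((.691,-.192,.32),tool(-89))])
E
```

```text
at [ 0.2806 -0.5581  0.2306] rv [ 0.449 -0.893 -0.001] [-0.001  0.001 -1.   ] t 0.1 f [-1.3  1.  -0.2] w 0.999 j [ 1.08  0.33 -0.06  1.46  0.02  1.35 -0.09]
[0.0, 0.1, 25.7, -0.0121, -0.0166, -0.0894]
[0.0, 0.1, 25.7, -0.0875, -0.2895, -0.0893]
[0.0, 0.1, 25.7, -0.1429, -0.5311, -0.0893]
```

Request:
move_arm(moves=[[0,0,8,-0.005,-0.008,-0.045,0],[0,0,16,-0.012,-0.017,-0.089,0],[0,0,24,-0.026,-0.065,-0.089,0],[0,0.1,25.7,-0.04,-0.11,-0.089,0],[0,0.1,25.7,-0.052,-0.155,-0.089,0],[0,0.1,25.7,-0.064,-0.2,-0.089,0],[0,0.1,25.7,-0.076,-0.245,-0.089,0],[0,0.1,25.7,-0.0875,-0.29,-0.089,0],[0,0.1,25.7,-0.098,-0.335,-0.089,0],[0,0.1,25.7,-0.108,-0.38,-0.089,0]])

```text
clock: 1.1
position: [0.5728, -0.2898, 0.3201]
ee_rot: [0.713, -0.701, 0.001, 0.001]
ft_force: [0.4, -1.4, -0.6]
grip_width: 0.001
```

```bash
python3 - <<'E'
from h import *
rows([((.691,-.192,.32),tool(-89)),((.691,-.192,.22),tool(-89))])
E
```

```text
at [ 0.5728 -0.2898  0.3201] rv [ 0.017 -1.     0.002] [ 0.    -0.002 -1.   ] t 1.1 f [ 0.4 -1.4 -0.6] w 0.001 j [ 0.56  0.35 -0.22  1.25  0.08  1.54 -1.21]
[-0.0, -0.1, -0.0, -0.0958, -0.1198, -0.0001]
[-0.0, -0.1, -0.0, -0.096, -0.1198, 0.0999]
```

Request:
move_arm(moves=[[0,0,0,-0.032,-0.036,0,0],[0,0,0,-0.064,-0.072,0,0],[0,0,0,-0.096,-0.11,0,0],[0,0,0,-0.096,-0.12,0.04,0],[0,0,0,-0.096,-0.12,0.08,0],[0,0,0,-0.096,-0.12,0.1,0],[0,0,0,-0.096,-0.12,0.1,0],[0,0,0,-0.096,-0.12,0.1,0]])

```text
clock: 1.9
position: [0.6902, -0.1935, 0.2209]
ee_rot: [0.713, -0.701, 0.001, 0.0]
ft_force: [0.8, 0.1, 0.1]
grip_width: 0.0
```

```bash
python3 - <<'E'
from h import *
w=cams.camera_params("wrist"); im=cams.camera("wrist")[:,:,::-1]; cv2.imwrite("pics/w1.png",im)
im=im.copy()
y=np.array([-np.sin(.0175),np.cos(.0175),0]); b=np.array([.6715,-.192,.180]); x=np.array([y[1],-y[0],0])
print(w['fx'],w['xyz'])
for dx in(-.004,.004):
  for dy in(-.014,.014): print(proj(w,b+x*dx+y*dy).round(1))
print("k",[proj(w,np.array([.6715,-.192,.176])+y*d).round(1) for d in(-.034,.034)])
rows([((.6905,-.192,.170),tool(-89))])
E
```

```text
325.48654541644606 [ 0.7553718  -0.19236568  0.36323137]
[[338.  259.4]]
[[292.5 259.5]]
[[338.2 247.4]]
[[292.1 247.5]]
k [array([[369.8, 250.6]]), array([[260.8, 250.8]])]
at [ 0.6906 -0.1936  0.222 ] rv [ 0.017 -1.     0.002] [ 0.002 -0.002 -1.   ] t 1.95 f [ 0.3 -1.2  0.1] w -0.0 j [ 0.37  0.56 -0.26  1.18  0.14  1.42 -1.42]
[-0.1, -0.1, -0.0, -0.0017, 0.0002, 0.052]
```

View pics/w1.png

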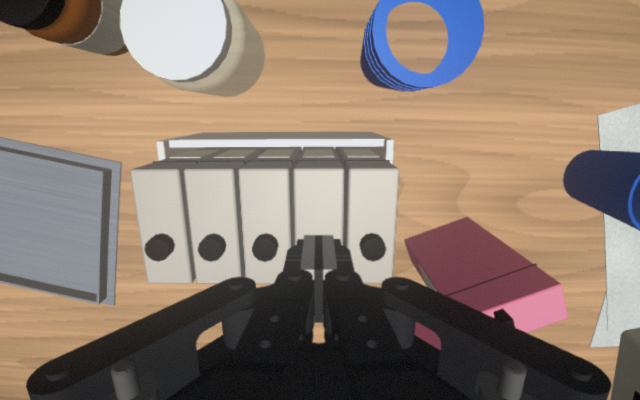

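The wrist view shows the shut fingertips at (318,238), centred on the bar case, which spans columns 295–343. Knobs at (372,247) and (265,247) sit about 3 px from where I predicted, so I shift the bar estimate to (0.6735, −0.194). Now I'll lower behind the bar.

Request:
move_arm(moves=[[0,0,0,0,-0.003,0.02,0],[0,0,0,0,-0.003,0.035,0],[0,0,0,0,-0.003,0.044,0],[0,0,0,0,-0.003,0.048,0],[0,0,0,0,-0.003,0.051,0],[0,0,0,0,-0.003,0.052,0],[0,0,0,0,-0.003,0.052,0],[0,0,0,0,-0.003,0.052,0]])

```text
clock: 2.75
position: [0.6934, -0.1934, 0.1688]
ee_rot: [0.713, -0.701, 0.001, 0.0]
ft_force: [0.0, -0.7, 0.5]
grip_width: -0.0
```

```bash
python3 - <<'E'
from h import *
# TCP relative to pivot rotated with the case
def arc(th,start,piv=np.array([.6435,-.194,.006]),up=0.0):
    r=start-piv; c,s=np.cos(th),np.sin(th)
    return piv+np.array([r[0]*c-r[2]*s,r[1],r[0]*s+r[2]*c])+np.array([-s,0,c])*up
o=manip.get_obs(); P=np.array(o['position'])
Pc=P.copy()
rows([(arc(t,Pc,up=.001),tool(-89,t)) for t in (.05,.1,.15,.2,.3,.4,.5,.6)])
E
```

```text
at [ 0.6934 -0.1934  0.1688] rv [ 0.017 -1.     0.002] [ 0.001 -0.002 -1.   ] t 2.75 f [ 0.  -0.7  0.5] w -0.0 j [ 0.37  0.59 -0.26  1.24  0.15  1.33 -1.43]
[2.8, -0.1, -0.0, -0.0001, 0.0082, -0.0033]
[5.7, -0.1, -0.0, -0.0003, 0.0166, -0.0052]
[8.5, -0.1, -0.0, -0.0004, 0.025, -0.0066]
[11.4, -0.1, -0.0, -0.0006, 0.0335, -0.0077]
[17.1, -0.1, 0.0, -0.0009, 0.0506, -0.0085]
[22.9, -0.1, 0.0, -0.0012, 0.0677, -0.0076]
[28.6, -0.1, 0.0, -0.0014, 0.0846, -0.005]
[34.3, -0.1, 0.0, -0.0017, 0.1012, -0.0007]
```

Request:
move_arm(moves=[[0,0,0,0,0.003,0,0],[1,0,0,0,0.005,-0.001,0],[2.8,0,0,0,0.009,-0.0025,0],[5.7,0,0,0,0.0175,-0.004,0],[8.5,0,0,0,0.026,-0.006,0],[8.5,0,0,0,0.026,-0.006,0]])

```text
clock: 3.35
position: [0.6656, -0.1949, 0.1752]
ee_rot: [0.711, -0.7, 0.054, -0.053]
ft_force: [0.7, -0.2, -0.6]
grip_width: -0.003
```

```bash
python3 - <<'E'
from h import *
i=cams.camera("scene")[:,:,::-1][150:290,130:300]; j=cams.camera("top")[:,:,::-1][90:200,330:460]
o=np.zeros((330,790,3),np.uint8); o[:, :390]=cv2.resize(j,(390,330),interpolation=2); o[:,390:]=cv2.resize(i,(400,330),interpolation=2)
cv2.imwrite("pics/tip1.png",o); rows([])
E
```

```text
at [ 0.6671 -0.1942  0.175 ] rv [ 0.017 -1.     0.002] [ 0.149  0.    -0.989] t 3.45 f [0.2 0.3 1.4] w -0.004 j [ 0.45  0.43 -0.29  1.47  0.1   1.11 -1.39]
```

View pics/tip1.png

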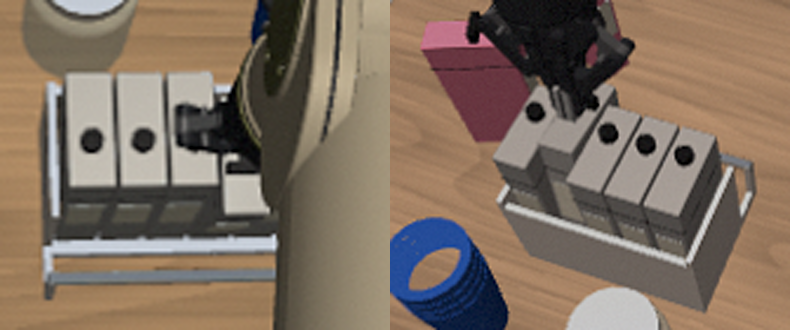

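Only the bar case is tipping (scene crop, (575,130)), and the neighbours stand still. I'll continue along the arc.

```bash
cat >> h.py <<'E'
def arc(th,start,piv=np.array([.6435,-.194,.006]),up=0.0):
    r=start-piv; c,s=np.cos(th),np.sin(th)
    return piv+np.array([r[0]*c-r[2]*s,r[1],r[0]*s+r[2]*c])+np.array([-s,0,c])*up
E
python3 - <<'E'
from h import *
P=np.array(manip.get_obs()['position'])
rows([(arc(t-.149,P,up=.0),tool(-89,t)) for t in (.2,.25,.3,.35,.4,.45,.5,.55,.6,.65)])
E
```

```text
at [ 0.6671 -0.1942  0.175 ] rv [ 0.017 -1.     0.002] [ 0.149  0.    -0.989] t 3.45 f [0.2 0.3 1.4] w -0.004 j [ 0.45  0.43 -0.29  1.47  0.1   1.11 -1.39]
[2.9, -0.1, -0.0, -0.0001, 0.0084, -0.0023]
[5.8, -0.1, -0.0, -0.0003, 0.0167, -0.004]
[8.6, -0.1, -0.0, -0.0004, 0.0252, -0.0054]
[11.5, -0.1, -0.0, -0.0006, 0.0336, -0.0064]
[14.4, -0.1, -0.0, -0.0007, 0.0421, -0.0069]
[17.2, -0.1, -0.0, -0.0009, 0.0507, -0.007]
[20.1, -0.1, 0.0, -0.001, 0.0592, -0.0067]
[23.0, -0.1, 0.0, -0.0011, 0.0677, -0.0059]
[25.8, -0.1, 0.0, -0.0013, 0.0761, -0.0047]
[28.7, -0.1, 0.0, -0.0014, 0.0845, -0.0032]
```

Request:
move_arm(moves=[[2.9,0,0,0,0.0084,-0.0023,0],[5.8,0,0,0,0.0167,-0.004,0],[8.6,0,0,0,0.0252,-0.0054,0],[11.5,0,0,0,0.0336,-0.0064,0],[14.4,0,0,0,0.042,-0.007,0],[17.2,0,0,-0.001,0.0507,-0.007,0],[20.1,0,0,-0.001,0.0592,-0.0067,0],[23,0,0,-0.001,0.0677,-0.006,0],[25.8,0,0,-0.001,0.076,-0.005,0],[28.7,0,0,-0.001,0.0845,-0.0035,0]])

```text
clock: 4.45
position: [0.5838, -0.194, 0.1656]
ee_rot: [0.676, -0.663, 0.225, -0.228]
ft_force: [1.3, 0.5, -0.2]
grip_width: -0.004
```

```bash
python3 - <<'E'
from h import *
i=cams.camera("scene")[:,:,::-1][130:290,130:300]
cv2.imwrite("pics/tip2.png",cv2.resize(i,(510,480),interpolation=2)); rows([])
E
```

```text
at [ 0.5813 -0.1942  0.1635] rv [ 0.017 -1.     0.001] [ 0.606  0.01  -0.795] t 4.5 f [-1.7 -1.2 -2.8] w -0.0 j [ 0.78  0.05 -0.4   2.11 -0.54  0.43 -0.74]
```

View pics/tip2.png

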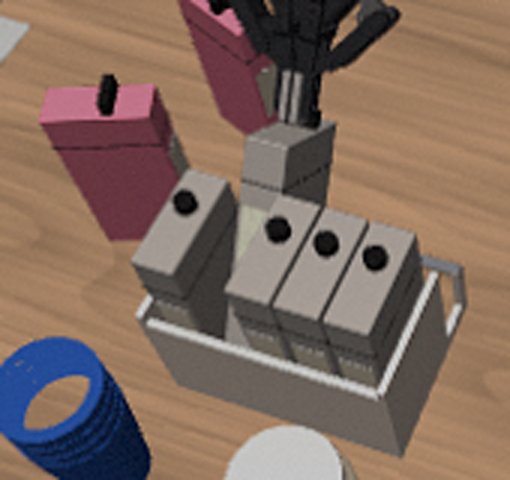

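The bar case now leans forward alone, with its top at (290,140) in the crop, and the other four stand in place. Now I'll back off along the tool axis, open, and check from the wrist.

Request:
move_arm(moves=[[0,0,0,0,-0.001,-0.01,0],[0,0,0,0,-0.002,-0.03,0],[0,0,0,0,-0.002,-0.06,0.02],[0,0,0,0,-0.002,-0.08,0.08],[0,0,0,0,-0.002,-0.08,0.08],[0,0,0,0,-0.002,-0.08,0.08],[0,0,0,0,-0.002,-0.08,0.08],[0,0,0,0,-0.002,-0.08,0.08]])

```text
clock: 5.3
position: [0.5365, -0.1945, 0.2293]
ee_rot: [0.676, -0.664, 0.223, -0.227]
ft_force: [0.2, 0.2, -0.8]
grip_width: 0.941
```

```bash
python3 - <<'E'
from h import *
w=cams.camera_params("wrist"); cv2.imwrite("pics/w2.png",cams.camera("wrist")[:,:,::-1])
rows([])
def C(th,foot,u,h,v=0): return foot+np.array([u*np.cos(th)-h*np.sin(th),v,u*np.sin(th)+h*np.cos(th)])
for fx in(.6435,.640):
  f=np.array([fx,-.194,.006])
  for th in(.6,.65,.7): print(fx,th,"topcorners",[proj(w,C(th,f,u,.16,v))[0].round(0).tolist() for u,v in((0,-.016),(0,.016),(.08,.016),(.08,-.016))],"bar",[proj(w,C(th,f,.03,.174,v))[0].round(0).tolist() for v in(-.014,.014)])
E
```

```text
at [ 0.5364 -0.1946  0.2292] rv [ 0.018 -1.     0.001] [ 0.604  0.01  -0.797] t 5.35 f [-0.2  0.5  0.3] w 0.933 j [ 0.82 -0.13 -0.37  2.12 -0.57  0.62 -0.73]
0.6435 0.6 topcorners [[339.0, 258.0], [296.0, 258.0], [296.0, 151.0], [342.0, 151.0]] bar [[338.0, 226.0], [298.0, 225.0]]
0.6435 0.65 topcorners [[339.0, 268.0], [297.0, 267.0], [296.0, 163.0], [342.0, 164.0]] bar [[338.0, 238.0], [298.0, 238.0]]
0.6435 0.7 topcorners [[338.0, 277.0], [297.0, 277.0], [296.0, 175.0], [342.0, 176.0]] bar [[338.0, 251.0], [298.0, 250.0]]
0.64 0.6 topcorners [[339.0, 263.0], [296.0, 262.0], [296.0, 155.0], [342.0, 156.0]] bar [[338.0, 231.0], [298.0, 230.0]]
0.64 0.65 topcorners [[339.0, 273.0], [296.0, 272.0], [296.0, 167.0], [342.0, 168.0]] bar [[338.0, 243.0], [297.0, 243.0]]
0.64 0.7 topcorners [[338.0, 282.0], [296.0, 281.0], [295.0, 180.0], [342.0, 181.0]] bar [[338.0, 256.0], [297.0, 255.0]]
```

View pics/w2.png

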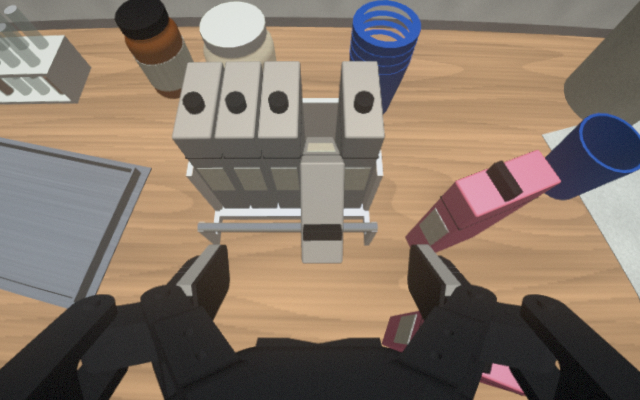

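The wrist view shows the case leaning on the rail: top from rows 155 to 262, columns 302–343, bar at row 232. That matches a tilt of about 0.63 rad, with the case about 2 mm towards −y. A pink case stands to the right at (430,230), so I'll check its clearance and compute the grasp.

```bash
python3 - <<'E'
from h import *
w=cams.camera_params("wrist")
print("pink base",atz(w,(408,240),0),atz(w,(432,252),0),"top L",atz(w,(470,203),.16),atz(w,(462,185),.16),"near pink",atz(w,(383,343),.1),atz(w,(383,343),0))
th=.63; f=np.array([.6425,-.1965,.006])
def C(u,h): return f+np.array([u*np.cos(th)-h*np.sin(th),0,u*np.sin(th)+h*np.cos(th)])
q=tool(-89,th)
rows([(C(.042,h),q) for h in(.22,.17,.115)])
E
```

```text
pink base [ 0.60526907 -0.30223957  0.        ] [ 0.59085725 -0.32991577  0.        ] top L [ 0.59085864 -0.30620696  0.16      ] [ 0.60541729 -0.30239833  0.16      ] near pink [ 0.49308982 -0.24729056  0.1       ] [ 0.48981504 -0.26571631  0.        ]
at [ 0.5364 -0.1946  0.2292] rv [ 0.018 -1.     0.001] [ 0.604  0.01  -0.797] t 5.35 f [-0.2  0.5  0.3] w 0.933 j [ 0.82 -0.13 -0.37  2.12 -0.57  0.62 -0.73]
[-1.1, -0.0, 0.0, 0.0021, 0.0043, 0.0228]
[-1.1, -0.0, 0.0, 0.0026, 0.0052, 0.0728]
[-1.1, -0.0, 0.0, 0.0032, 0.0062, 0.1278]
```

Request:
move_arm(moves=[[-1.1,0,0,0.002,0.004,0.0,0.06],[-1.1,0,0,0.002,0.004,0.02,0.06],[-1.1,0,0,0.0025,0.005,0.04,0.06],[-1.1,0,0,0.0025,0.005,0.06,0.06],[-1.1,0,0,0.0025,0.005,0.08,0.06],[-1.1,0,0,0.003,0.006,0.1,0.06],[-1.1,0,0,0.003,0.006,0.115,0.06],[-1.1,0,0,0.003,0.006,0.125,0.06],[-1.1,0,0,0.003,0.006,0.125,0.06]])

```text
clock: 6.25
position: [0.6071, -0.1965, 0.1255]
ee_rot: [0.678, -0.666, 0.217, -0.22]
ft_force: [-0.4, -0.0, -0.4]
grip_width: 0.704
```

```bash
python3 - <<'E'
from h import *
cv2.imwrite("pics/w3.png",cams.camera("wrist")[:,:,::-1]); rows([])
E
```

```text
at [ 0.607  -0.1967  0.1264] rv [ 0.018 -1.     0.001] [ 0.589  0.01  -0.808] t 6.3 f [-0.4  0.1  0.1] w 0.707 j [ 0.75  0.16 -0.42  2.07 -0.44  0.36 -0.82]
```

View pics/w3.png

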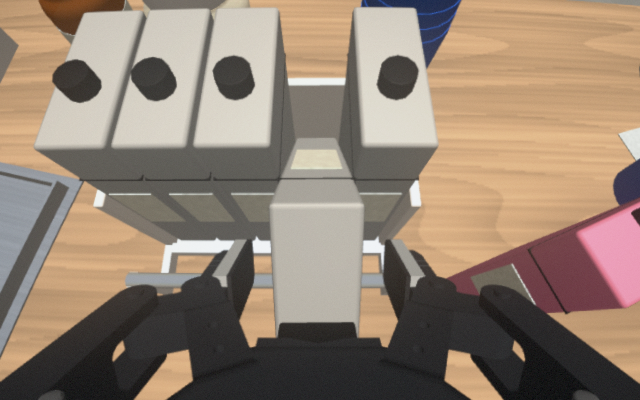

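The jaws straddle the case symmetrically, with pads at columns 250 and 385 and the case at 271–362. Closing with 60 N.

Request:
move_arm(moves=[[0,0,0,0,0,0,0.015],[0,0,0,0,0,0,0.015],[0,0,0,0,0,0,0.015],[0,0,0,0,0,0,0.015],[0,0,0,0,0,0,0.015],[0,0,0,0,0,0,0.015],[0,0,0,0,0,0,0.015]], grip_force=60)

```text
clock: 7.0
position: [0.6074, -0.1975, 0.1277]
ee_rot: [0.678, -0.666, 0.219, -0.221]
ft_force: [-4.5, -0.2, 6.2]
grip_width: 0.369
```

```bash
python3 - <<'E'
from h import *
o=manip.get_obs();P=np.array(o['position']);Q=R.from_quat(o['ee_rot'])
rows([(P+[0,0,d],Q) for d in(.02,.1,.2)]+[(P+[-.03,0,.22],Q)])
E
```

```text
at [ 0.6074 -0.1975  0.1277] rv [ 0.017 -1.     0.003] [ 0.59   0.008 -0.807] t 7.0 f [-4.5 -0.2  6.2] w 0.369 j [ 0.75  0.16 -0.42  2.07 -0.44  0.36 -0.82]
[0.0, 0.0, 0.0, 0.0001, -0.0118, -0.0161]
[0.0, 0.0, 0.0, 0.0003, -0.059, -0.0807]
[0.0, 0.0, 0.0, 0.0005, -0.1181, -0.1614]
[0.0, 0.0, 0.0, 0.0001, -0.1057, -0.1953]
```

Request:
move_arm(moves=[[0,0,0,0,-0.006,-0.008,0.015],[0,0,0,0,-0.012,-0.016,0.015],[0,0,0,0,-0.024,-0.032,0.015],[0,0,0,0,-0.036,-0.048,0.015],[0,0,0,0,-0.048,-0.065,0.015],[0,0,0,0,-0.06,-0.081,0.015],[0,0,0,0,-0.078,-0.105,0.015],[0,0,0,0,-0.096,-0.13,0.015],[0,0,0,0,-0.11,-0.15,0.015],[0,0,0,0,-0.118,-0.161,0.015]])

```text
clock: 8.0
position: [0.6077, -0.1965, 0.3295]
ee_rot: [0.678, -0.666, 0.219, -0.221]
ft_force: [0.2, -1.0, -4.0]
grip_width: 0.367
```

```bash
python3 - <<'E'
from h import *
i=cams.camera("scene")[:,:,::-1][50:350,100:480]
cv2.imwrite("pics/lift.png",cv2.resize(i,(760,600),interpolation=2))
o=manip.get_obs();P=np.array(o['position']);Q=R.from_quat(o['ee_rot'])
rows([(P+[0,0,.03],Q),(P+[-.02,.1,.03],tool(-89,.4)),(np.array([.59,.05,.33]),tool(-89,0.1)),(np.array([.62,.122,.30]),tool(-89,0)),(np.array([.62,.122,.15]),tool(-89,0))])
E
```

```text
at [ 0.6082 -0.1967  0.3309] rv [ 0.017 -1.     0.004] [ 0.593  0.007 -0.806] t 8.05 f [ 0.9 -0.2 -0.9] w 0.363 j [ 0.75 -0.05 -0.38  1.82 -0.34  0.8  -1.02]
[0.0, 0.0, 0.0, 0.0001, -0.0178, -0.0242]
[-13.4, -0.2, 0.1, -0.1002, -0.0033, -0.0353]
[-30.6, -0.2, 0.1, -0.247, 0.0112, -0.0083]
[-36.3, -0.2, 0.1, -0.3186, 0.0036, 0.0341]
[-36.3, -0.2, 0.1, -0.3192, 0.0925, 0.1549]
```

View pics/lift.png

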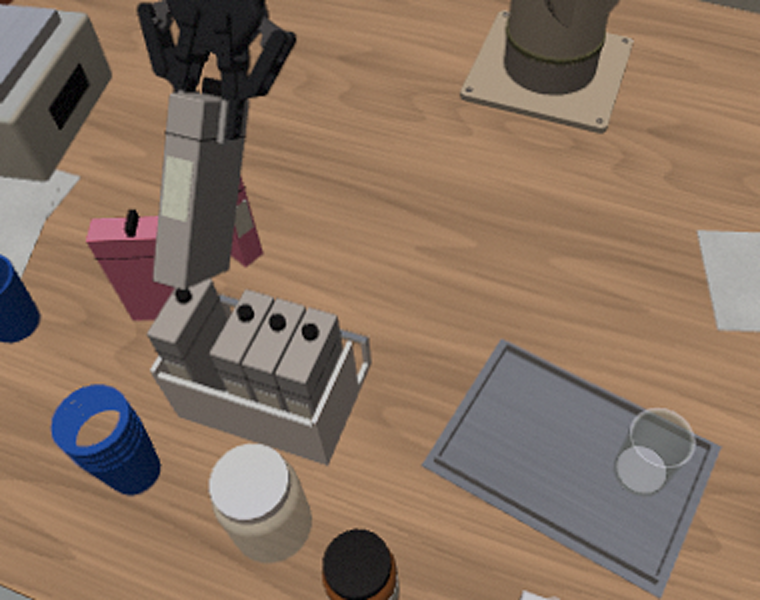

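The case is held firmly and is clear of the rack, and the four others are standing. Now carry it to the tray while turning it upright.

Request:
move_arm(moves=[[0,0,0,0,-0.009,-0.012,0.015],[0,0,0,0,-0.018,-0.024,0.015],[-4,0,0,-0.03,-0.013,-0.027,0.015],[-9,0,0,-0.065,-0.008,-0.031,0.015],[-13.4,0,0,-0.1,-0.003,-0.035,0.015],[-18,0,0,-0.135,0.001,-0.03,0.015],[-22,0,0,-0.17,0.004,-0.024,0.015],[-26,0,0,-0.21,0.008,-0.016,0.015],[-30.6,0,0,-0.247,0.01,-0.008,0.015],[-33,0,0,-0.28,0.008,0.01,0.015]])

```text
clock: 9.05
position: [0.602, 0.0853, 0.3127]
ee_rot: [0.713, -0.701, 0.019, -0.018]
ft_force: [0.6, -0.1, -2.2]
grip_width: 0.364
```

```bash
python3 - <<'E'
from h import *
rows([(np.array([.62,.122,z]),tool(-89,0)) for z in (.3,.25,.2,.15)])
E
```

```text
at [0.602  0.0853 0.3127] rv [ 0.018 -1.     0.002] [ 0.052 -0.001 -0.999] t 9.05 f [ 0.6 -0.1 -2.2] w 0.364 j [ 0.33  0.3  -0.7   1.4   0.21  1.47 -1.91]
[-3.0, -0.1, 0.0, -0.0364, -0.0179, 0.0136]
[-3.0, -0.1, 0.0, -0.0365, -0.0154, 0.0635]
[-3.0, -0.1, 0.0, -0.0366, -0.0128, 0.1134]
[-3.0, -0.1, 0.0, -0.0367, -0.0102, 0.1634]
```

Request:
move_arm(moves=[[-3,0,0,-0.018,-0.009,0.007,0.015],[-3,0,0,-0.0364,-0.018,0.0136,0.015],[-3,0,0,-0.0365,-0.0165,0.04,0.015],[-3,0,0,-0.0365,-0.015,0.065,0.015],[-3,0,0,-0.0365,-0.014,0.09,0.015],[-3,0,0,-0.0366,-0.0128,0.1134,0.015],[-3,0,0,-0.0367,-0.0115,0.14,0.015],[-3,0,0,-0.0367,-0.0102,0.163,0.015],[-3,0,0,-0.0367,-0.0102,0.163,0.015]])

```text
clock: 9.95
position: [0.6182, 0.1193, 0.1465]
ee_rot: [0.713, -0.701, -0.001, 0.003]
ft_force: [-0.3, -0.6, -3.0]
grip_width: 0.367
```

```bash
python3 - <<'E'
from h import *
i=cams.camera("scene")[:,:,::-1][130:350,300:480]
cv2.imwrite("pics/low.png",cv2.resize(i,(490,600),interpolation=2))
rows([])
s=cams.camera_params("scene"); o=np.array(manip.get_obs()['position'])
for h in(.115,.12,.125): print(h,[((proj(s,o+[dx,dy,-h])[0]-[300,130])*2.725).round(0).tolist() for dx,dy in((.038,-.016),(.038,.016),(-.042,.016))])
E
```

```text
at [0.6193 0.1197 0.149 ] rv [ 0.017 -1.     0.002] [-0.002 -0.002 -1.   ] t 10.0 f [-0.7  0.4 -2.5] w 0.37 j [ 0.24  0.49 -0.67  1.52  0.31  1.25 -2.03]
0.115 [[131.0, 382.0], [170.0, 395.0], [195.0, 309.0]]
0.12 [[130.0, 385.0], [169.0, 398.0], [194.0, 312.0]]
0.125 [[130.0, 388.0], [168.0, 400.0], [194.0, 315.0]]
```

View pics/low.png

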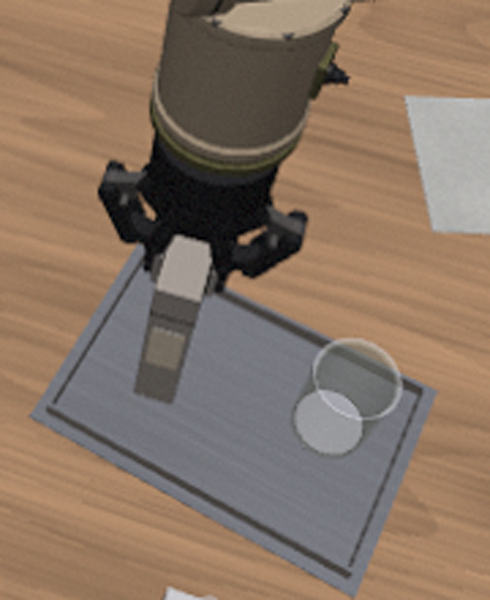

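The case hangs upright over the free half of the tray, its bottom edge at (135,391)–(172,402), about 20 mm above the floor. The beaker is well clear. I'll lower it gently.

Request:
move_arm(moves=[[0,0,0,0,0,0.006,0.015],[0,0,0,0,0,0.011,0.015],[0,0,0,0,0,0.014,0.015],[0,0,0,0,0,0.016,0.015],[0,0,0,0,0,0.016,0.015]])

```text
clock: 10.5
position: [0.6206, 0.12, 0.1349]
ee_rot: [0.713, -0.701, 0.001, -0.0]
ft_force: [-0.3, -0.2, -2.2]
grip_width: 0.367
```

Request:
move_arm(moves=[[0,0,0,0,0,0.001,0.015],[0,0,0,0,0,0.002,0.015],[0,0,0,0,0,0.002,0.015]])

```text
clock: 10.8
position: [0.6206, 0.12, 0.1329]
ee_rot: [0.713, -0.701, 0.001, -0.0]
ft_force: [0.5, -0.5, -3.6]
grip_width: 0.367
```

Request:
move_arm(moves=[[0,0,0,0,0,0.001,0.015],[0,0,0,0,0,0.002,0.015],[0,0,0,0,0,0.002,0.015]])

```text
clock: 11.1
position: [0.6205, 0.12, 0.1308]
ee_rot: [0.713, -0.701, 0.001, -0.0]
ft_force: [0.1, -0.4, -2.8]
grip_width: 0.367
```

Request:
move_arm(moves=[[0,0,0,0,0,0.001,0.015],[0,0,0,0,0,0.002,0.015],[0,0,0,0,0,0.002,0.015]])

```text
clock: 11.4
position: [0.6205, 0.12, 0.1288]
ee_rot: [0.713, -0.701, 0.001, -0.0]
ft_force: [0.6, 0.4, -2.7]
grip_width: 0.365
```

Request:
move_arm(moves=[[0,0,0,0,0,0.001,0.015],[0,0,0,0,0,0.002,0.015],[0,0,0,0,0,0.002,0.015]])

```text
clock: 11.7
position: [0.6211, 0.1201, 0.1279]
ee_rot: [0.713, -0.701, 0.002, -0.001]
ft_force: [-0.6, -1.1, 4.0]
grip_width: 0.373
```

Request:
move_arm(moves=[[0,0,0,0,0,0.001,0.015],[0,0,0,0,0,0.0015,0.015],[0,0,0,0,0,0.0015,0.015]])

```text
clock: 12.0
position: [0.6218, 0.1203, 0.1277]
ee_rot: [0.713, -0.701, 0.002, -0.001]
ft_force: [-1.4, -1.9, 12.2]
grip_width: 0.37
```

It has touched the floor, with the force going from −2.7 to +12 N. I'll relieve the pressure, open and withdraw upward.

Request:
move_arm(moves=[[0,0,0,0,0,-0.0015,0.015],[0,0,0,0,0,-0.0015,0.015],[0,0,0,0,0,-0.0015,0.04],[0,0,0,0,0,-0.0015,0.055],[0,0,0,0,0,-0.0015,0.06],[0,0,0,0,0,-0.0015,0.06],[0,0,0,0,0,-0.0015,0.06],[0,0,0,0,0,-0.0015,0.06]], grip_force=20)

```text
clock: 12.8
position: [0.6206, 0.12, 0.1269]
ee_rot: [0.713, -0.701, 0.001, -0.0]
ft_force: [-0.4, 0.2, -0.1]
grip_width: 0.703
```

Request:
move_arm(moves=[[0,0,0,0,0,-0.01,0.06],[0,0,0,0,0,-0.03,0.06],[0,0,0,0,0,-0.06,0.06],[0,0,0,0,0,-0.1,0.06],[0,0,0,0,0,-0.14,0.06],[0,0,0,0,0,-0.16,0.06],[0,0,0,0,0,-0.16,0.06]])

```text
clock: 13.5
position: [0.6214, 0.1211, 0.2915]
ee_rot: [0.713, -0.701, 0.003, -0.003]
ft_force: [-0.7, 0.3, -0.0]
grip_width: 0.704
```

```bash
python3 - <<'E'
from h import *
i=cams.camera("scene")[:,:,::-1][130:350,160:480]
cv2.imwrite("pics/end.png",cv2.resize(i,(800,550),interpolation=2))
rows([])
E
```

```text
at [0.6208 0.1207 0.2891] rv [ 0.017 -1.     0.001] [ 0.005 -0.001 -1.   ] t 13.55 f [ 0.9  0.  -0.1] w 0.7 j [ 0.24  0.4  -0.7   1.32  0.26  1.5  -1.99]
```

View pics/end.png

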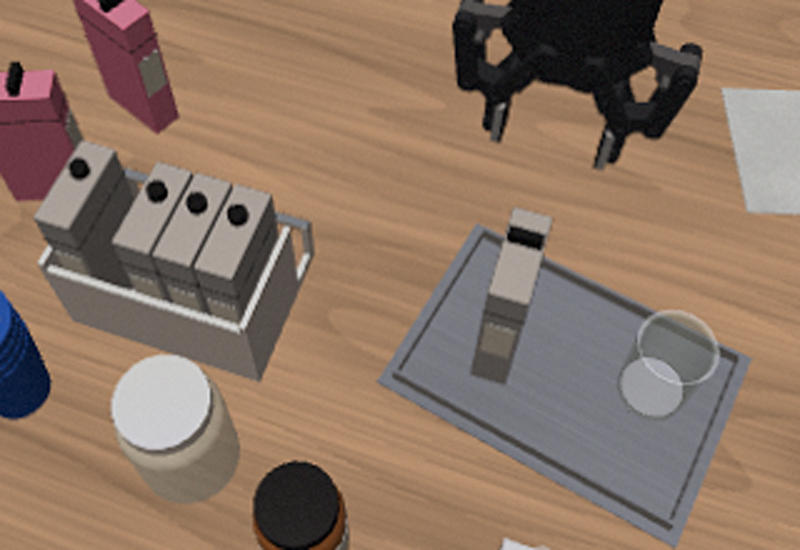

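The case stands alone in the tray: top back edge at (490,292)–(533,305), bottom at (472,375)–(505,384). The beaker and the four knob cases are in place, and the gripper is clear. One numeric check of uprightness, then hand in.

```bash
python3 - <<'E'
from h import *
s=cams.camera_params("scene"); g=lambda x,y:(x/2.5+160-.3,y/2.5+130-.3)
t=atz(s,g(511.5,298.5),.163); b=atz(s,g(488.5,379.5),.003)
print("back edge top",t,"bottom",b,"lean",(t-b)[:2]/.16)
m=b-[.04,0,0]; d=m[:2]-[.631,.185]; a=np.radians(-10.76)
print("tray xy",d@[np.cos(a),np.sin(a)],d@[-np.sin(a),np.cos(a)])
if np.abs((t-b)[:2]/.16).max()<.08: print(manip.hand_in())
E
```

```text
back edge top [0.66461591 0.125831   0.163     ] bottom [0.66363228 0.12480196 0.003     ] lean [0.00614773 0.00643151]
tray xy 0.004000521287235323 -0.06051514695716055
the job is handed in; nothing more can be done
None
```

The bar case now stands upright on the tray floor, in the free half away from the beaker, and I handed the job in at about 13.6 s on the robot's clock. No verdict is reported on hand-in.

I hooked the bar from behind with shut fingers and tipped the case with its foot in the rack until it leaned on the rail, at about 0.63 rad by the wrist camera. I then gripped it across its thickness at 60 N, lifted it straight out, turned it upright in the air and set it down. The force reading rose to 12 N at touchdown, so I eased off before opening the fingers.

**Last checks:**
- **Case:** the camera puts its lean below 0.01 rad and its centre at about (0.004, −0.061) m in the tray frame. I did not measure its height directly; that follows from the touchdown and the upright stance.
- **Other cases and beaker:** the four knob cases stand in the rack and the beaker looks unmoved. I judged these by eye in the last picture, not by measurement.
- **Robot:** the open gripper is well above the case, touching nothing.

No check failed. The only disagreement was 2 to 5 mm between the two cameras on positions in the rack, which the wrist view settled before I lowered the fingers behind the bar.

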